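# Draw the filter cassette from the bench dust extractor and hold it over the sweeps pot

## Robot

A 6-joint arm with a two-finger parallel gripper is mounted at the origin on a cart in front of the work surface, level with it; the furniture and walls round the work are solid. World frame = base frame: x ahead of the robot, y to its left, z up, the work surface at z = 0. Lengths are in mm, angles in rad, forces in N, time in s.
With the tool pointing down it reaches from about 350 to 975 mm from the base axis. Payload 7.1 kg.
Tool frame: the origin (TCP) lies at the very end of the fingers, on their centre line; the grasp point (between the pads) lies 19 mm behind it (r.grasp_offset is the distance from the TCP to the grasp point, in mm); z points along the fingers, y is the direction in which the jaws open and shut (so a half turn about z gives the same grasp; the last joint's range is limited). The gripper opens to 88 mm and grips with 3 to 60 N. Pads are 20 mm wide; open, the fingers measure 115 mm over their backs; the gripper's body (75 mm by 178 mm) begins 61 mm behind the grasp point.
Start: joints at [-1.333, 0.423, 1.63, -0, 1.089, -0.019], TCP at [158.761, -604.483, 222.675] pointing down, gripper open.
Joint ranges: [-3, 3], [-0.9, 2.11], [0.09, 2.58], [-1.31, 4.45], [0.11, 2.69], [-2.54, 2.54]. Speed limits (rad/s): [2.39, 2.39, 3.01, 3.14, 3.14, 3.14].

## Interface

Orientations are given as a unit quaternion [x, y, z, w].
In Python, from workcell import r, grab_frame, calibration gives the robot as it stands.
- The arm moves only by the tool jog_arm, never from a script. Its argument "targets" is text: rows parted by semicolons, each of 7 numbers parted by spaces: the shift along the tool's x, y, z in m, then the turn, a rotation vector about the tool's x, y, z in rad, then the opening in per cent of the stroke, from 0 (shut) to 100 (fully open). In form: dx dy dz wx wy wz gripper; .... A call has 1 to 20 rows; each row is the pose to reach, as a shift and turn from the pose commanded when the call began, along the tool's axes at that moment; what a row does not reach only later rows make up. A row lasts 1/8 s, in which the tool goes at most 62.5 mm and 10.7 degrees, less where a joint would pass 70% of its speed; a pose out of reach is approached as far as the arm can. A call with a gripper value outside its range is refused whole. The fingers move at their own pace and stop on an object; the grip force is fixed at half the most. Time passes only in rows, so rows that repeat a pose let the fingers close. It gives the time, the measured TCP pose, the force and the opening at its end, in the units of the state.
- r.sense(): the state, without advancing time (a new reading comes with each control period).
- grab_frame(name): name is "scene" or "side" or "wrist"; returns the picture (420x560x3 uint8, red, green, blue); there is no depth.
- calibration(name): a dict with "camera_matrix" (3x3 intrinsics, pixels), "R" (3x3) and "t" (3): a world point X has camera coordinates R X + t; the wrist camera has in their place "mount" (4x4, takes a point from camera to tool coordinates, whose origin is the TCP and whose axes are the flange's). Camera axes: x right, y down, z forward; pixel columns grow to the right and rows downward; lengths in mm; the calibration is good to about 2 mm. A picture is of the moment at which its call begins: read the wrist's pose just before it. calibration takes no time and is no camera call.
- r.close_job(): hands the job in, once; it reports no verdict.
The state is a dict: "time_s": time; "joint_pos": joint angles; "joint_velocities": joint speeds; "effort": joint torques, N m; "position": TCP position; "ee_rot": TCP orientation; "ft_force": force on the tool from outside, world axes, zero at the start; "ft_torque": the same for the moment, N m; "opening": finger opening in mm.
Only numpy, scipy, OpenCV 4.12 (cv2) and the standard library are available. Lean on these libraries where they do the work, as an engineer would, in place of code of your own. Each camera call takes 0.05 s, during which the arm holds its last target.

## Task

The little dust extractor on the jeweller's bench is running and its filter is full of precious-metal dust. First flip its toggle switch off, that is away from the louvred front. Then pinch together the two sprung catches on opposite sides of the filter cassette's grip, draw the cassette straight up out of its bay without tipping it, and hold it level and centred over the mouth of the low thick-walled steel pot, clear of the rim but no more than a hand's breadth (10 cm) above it, so that the dust can fall in. Do not put it down: finish while holding the cassette still there, both catches kept pinched. Leave the pot and the flux bottle (white, black cap) where they stand.

Things in the scene. Friction and masses are not known exactly. Their poses are not given: they have to be found in the camera images.
- extractor: fixed grey sheet-steel box with aluminium deck, 150 mm (its x) by 200 (y) by 80 high. Origin: centre of its underside, on the bench. x points from the louvred front, which roughly faces the robot, to the back, y to its left, z up. The filter bay, a hole 82 (x) by 52 mm (y) in the deck, is centred at x +18, y +28 mm; the toggle switch stands at x -45, y -68 mm, front right
- power_switch (a joint): angle of the metal toggle lever on the deck, rad: about 0 = on (leans 22 degrees to the front, -x of the extractor), 0.76 = off (leans 22 degrees to the back, +x). It turns about the extractor's y axis, pivot 86 mm above the bench, stays where it is left and takes about 1 N at its tip
- switch_tip (a point): point near the top of the toggle lever, 28 mm from its pivot, 112 mm above the bench when on or off and 114 mm half way; the lever is 10 mm thick here and ends 4 mm further out. From on to off this point moves 21 mm along the extractor's x
- cassette: loose filter cassette, 0.16 kg, 110 mm high: pleated filter in a dark grey frame 76 (x) by 47 mm (y), 60 mm deep in the bay with 2 to 3 mm of play; a flange 100 by 68 by 4 mm rests on the deck; above it a dark hub with two light grey catches. Origin: centre of its underside, 20 mm above the bench when seated (the deck is at 80 mm). Axes as the extractor's when seated
- cassette_grip (a point): point midway between the catches' finger plates, half-way up: 87 mm above the cassette's underside, 27 mm above the deck when seated. The grey plates stand at +y and -y of it, 30 mm wide, 36 high, 62 mm over their outer faces (48 when pinched). The hub between is 60 mm long (x), its top 23 mm above this point. The flange is cut away below the plates over 35 mm of x
- catch_left (a joint): travel of the catch on the cassette's +y side, m: 0 = sprung out (its steel tongue hooks 5 mm under the deck and bars lifting), 0.007 = fully pinched in, on its stop. The tongue is free of the deck beyond 0.005. Its spring pushes out with 2.8 N at 0, 7.7 N at 0.007
- catch_right (a joint): the same for the catch on the cassette's -y side
- sweeps_pot: loose round thick-walled steel pot, open at the top, 107 mm across and 66 mm high, mouth about 84 mm across, standing on the bench (not the taller plaster-caked bowl behind it); origin at the centre of its underside
- flux_bottle: white bottle with a black cap, 63 mm across and 94 mm high, standing on the bench; origin at the centre of its underside. To be left where it is

How it is judged (in metres and radians):
On the way, in this order (a step that is already met when the one before it is completed fails the run):
1. the extractor is switched off while the cassette is still seated in its bay (value of joint power_switch above 0.55 rad and z of cassette in the frame of extractor below 0.028 m), for 0.2 s.
2. both catches are pinched in with the fingers (value of joint each of catch_left, catch_right above 0.005 m and contact force between the fingers and cassette above 2 N), for 0.1 s.
3. the cassette is drawn up clear of the deck by its pinched catches (z of cassette in the frame of extractor above 0.083 m and value of joint each of catch_left, catch_right above 0.0045 m), for 0.1 s.
At the end, for the whole second after the job is handed in: Switch off (over 0.55 rad); cassette still in the fingers (under 0.03 m/s), both catches in (over 4.5 mm), tilt under 0.2 rad, underside within 25 mm of the pot's centre in plan and 69 to 170 mm above the bench, not touching the pot; pot and bottle within 30 mm of where they stood (value of joint power_switch above 0.55 rad and value of joint each of catch_left, catch_right above 0.0045 m and contact force between the fingers and cassette above 2 N and horizontal distance between cassette and sweeps_pot below 0.025 m and height (world z) of cassette between 0.069 and 0.17 m and contact force between cassette and sweeps_pot below 0.1 N and angle between cassette's own z axis and vertical below 0.2 rad and linear speed of cassette below 0.03 m/s and distance of each of sweeps_pot, flux_bottle from where it was at the start of the episode below 0.03 m); the arm keeps its last pose, push and grip.
It fails at once if the cassette is tipped, spilling the dust (angle between cassette's own z axis and vertical above 0.4 rad).
It fails at once if the flux bottle is knocked over or pushed away (distance of flux_bottle from where it was at the start of the episode above 0.03 m).
It fails at once if the pot is pushed away (distance of sweeps_pot from where it was at the start of the episode above 0.03 m).
It also fails if it takes over 53 s, if anything falls off the work surface, if the arm or the gripper's body presses on something with over 40 N, if the wrist force passes 120 N, or if a joint passes its speed limit or range.

## Working session

There is one attempt and no reset: what is moved stays moved. The work goes in short steps, Python scripts to look and compute and a tool call to move; the robot and the scene stay as the last step left them, time stands still between calls to the robot, and variables do not carry over. Pictures are saved under pics/ and viewed, and the job is handed in when it is done.

Besides the shell and the picture viewer there is one more tool, called after "Request:" as a command line: name --argument value ..., lists and objects as JSON in quotes. jog_arm: Moves the arm, as the interface text tells. Its arguments: {"type":"object","properties":{"targets":{"type":"string"}},"required":["targets"]}

```bash
ls; mkdir -p pics; cat > h.py <<'E'
import numpy as np, cv2
from workcell import r, grab_frame, calibration
def save(n,fn,crop=None,s=1):
    im=grab_frame(n)[:,:,::-1].copy()
    cv2.imwrite('pics/raw_'+fn,im)
    return im
E
python3 - <<'E'
from h import *
s=r.sense(); print(s)
for n in ['scene','side','wrist']:
    cv2.imwrite(f'pics/{n}0.png',grab_frame(n)[:,:,::-1]); print(calibration(n))
E
```

```text
pics
{'time_s': 0.0, 'joint_pos': array([-1.33302230e+00,  4.23843537e-01,  1.63070557e+00, -5.48021851e-06,
        1.08858725e+00, -1.90117730e-02]), 'joint_velocities': array([ 0.00170636,  0.00011472, -0.00056297, -0.00168956, -0.00022972,
        0.00037676]), 'effort': array([ 2.40673733e-03, -5.44618285e+01, -2.73664248e+01,  6.44200458e-02,
        2.27653765e-02, -1.13798817e-04]), 'position': array([ 158.61628269, -603.95325802,  221.89389679]), 'ee_rot': array([ 9.91768490e-01,  1.28041659e-01, -8.66695611e-05, -7.66970667e-04]), 'ft_force': array([ 0.31729222, -0.10307891,  0.59753265]), 'ft_torque': array([-0.04185732, -0.02337495, -0.01879457]), 'opening': 88.0346047918305}
{'camera_matrix': array([[401.62124119,   0.        , 274.51451447],
       [  0.        , 401.62124119, 205.80010712],
       [  0.        ,   0.        ,   1.        ]]), 'R': array([[-0.77520967, -0.63168671, -0.00467699],
       [-0.25972311,  0.32546532, -0.90918438],
       [ 0.57584188, -0.7035938 , -0.4163675 ]]), 't': array([358.58741363, 241.92071672, 717.45556879])}
{'camera_matrix': array
[... 180 characters left out ...]
468024 , -0.01482386],
       [-0.22476573,  0.47815548, -0.84902751],
       [ 0.38643563, -0.75613157, -0.52814065]]), 't': array([430.76151629, 236.74799685, 905.22112276])}
{'camera_matrix': array([[337.18737435,   0.        , 279.71080711],
       [  0.        , 337.18737435, 208.60951948],
       [  0.        ,   0.        ,   1.        ]]), 'mount': array([[ 1.38887436e-03, -9.65241528e-01, -2.61355816e-01,
         7.12503838e+01],
       [ 9.99998683e-01,  1.12109388e-03,  1.17367261e-03,
         1.89539803e+00],
       [-8.39873136e-04, -2.61357102e-01,  9.65241814e-01,
        -1.61479108e+02],
       [ 0.00000000e+00,  0.00000000e+00,  0.00000000e+00,
         1.00000000e+00]])}
```

View pics/scene0.png

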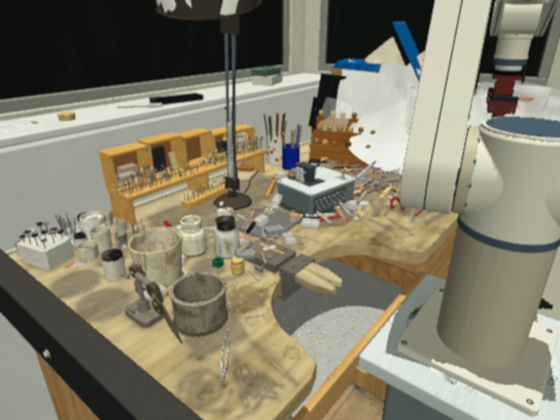

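View pics/side0.png

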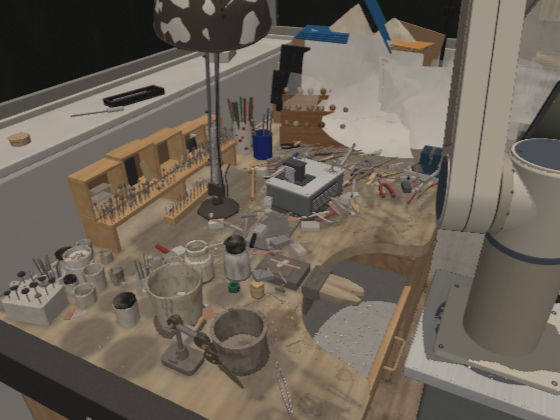

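View pics/wrist0.png

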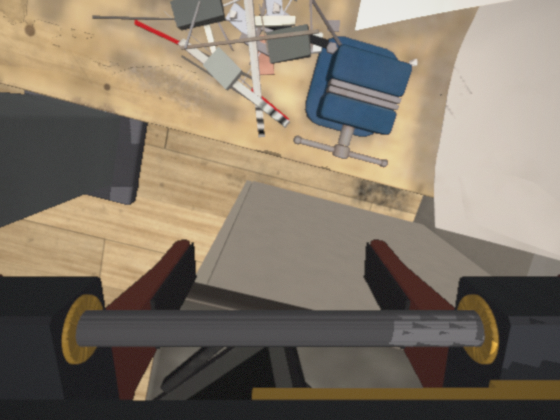

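```bash
python3 - <<'E'
from h import *
def crop(n,x0,y0,w,h,s,o):
    im=cv2.imread(n)[y0:y0+h,x0:x0+w]; cv2.imwrite(o,cv2.resize(im,None,fx=s,fy=s,interpolation=cv2.INTER_CUBIC))
crop('pics/side0.png',250,140,110,80,7,'pics/c1.png')
crop('pics/scene0.png',265,150,110,80,7,'pics/c2.png')
crop('pics/side0.png',140,220,180,160,3.7,'pics/c3.png')
crop('pics/scene0.png',110,200,150,150,4,'pics/c4.png')
for n in ['scene','side']:
    c=calibration(n); print(-c['R'].T@c['t'])
E
```

```text
[-72.32813335 652.57538929 520.35282454]
[ 88.72355562 763.72919589 685.47518193]
```

View pics/c1.png

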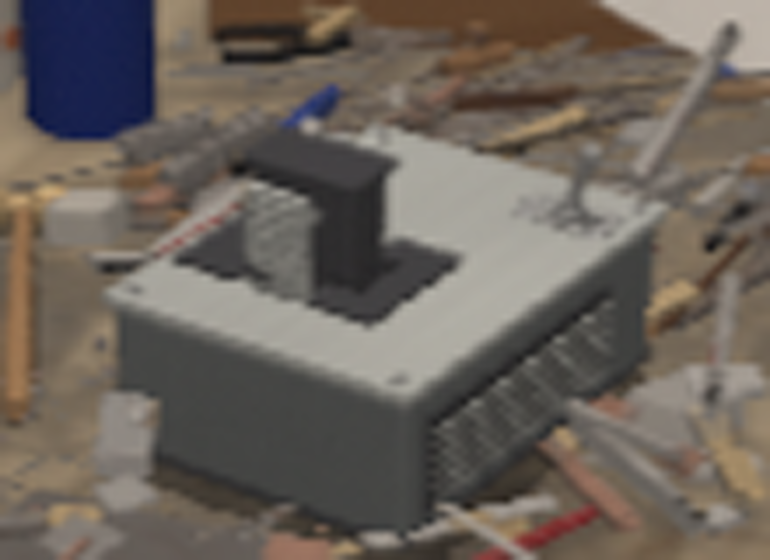

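View pics/c2.png

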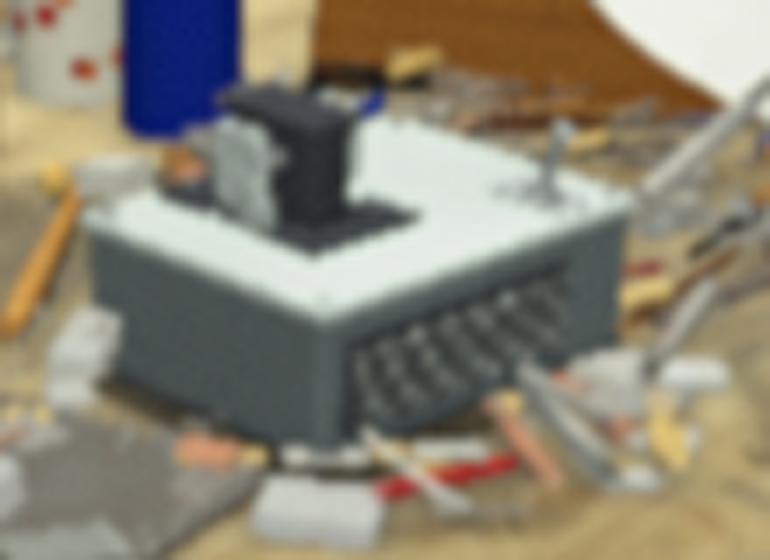

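View pics/c3.png

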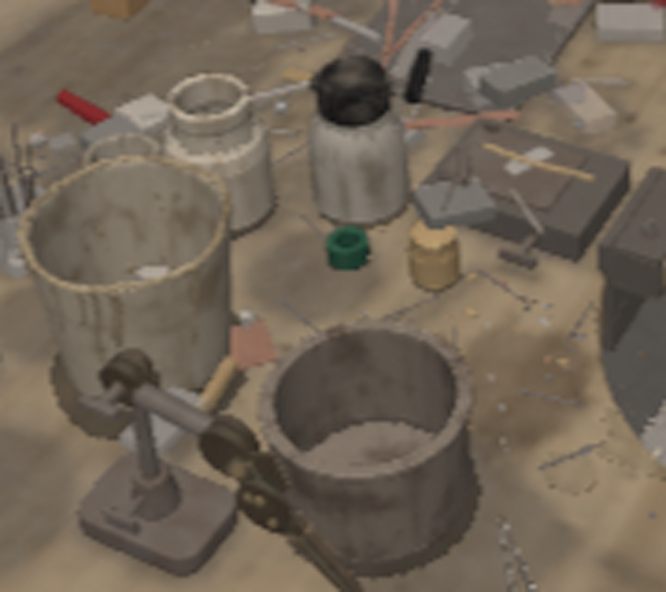

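View pics/c4.png

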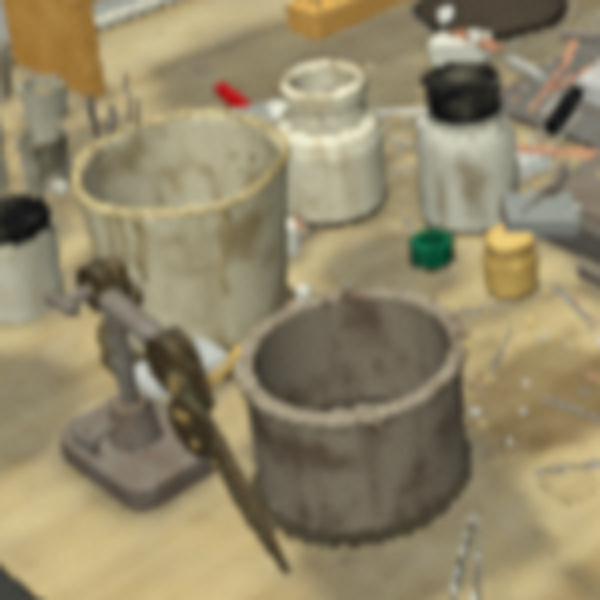

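```bash
cat >> h.py <<'E'
def proj(n,X):
    c=calibration(n); X=np.atleast_2d(X)@c['R'].T+c['t']; p=X@c['camera_matrix'].T; return p[:,:2]/p[:,2:]
def wproj(pose,X,c=None):
    from scipy.spatial.transform import Rotation as Ro
    c=calibration('wrist'); pos,q=pose; Rt=Ro.from_quat(q).as_matrix()
    Xt=(np.atleast_2d(X)-pos)@Rt   # tool coords
    M=np.linalg.inv(c['mount']); Xc=Xt@M[:3,:3].T+M[:3,3]; p=Xc@c['camera_matrix'].T; return p[:,:2]/p[:,2:]
E
cat > fit.py <<'E'
from h import *
from scipy.optimize import least_squares as ls
S=np.array([[266,181.7],[308.9,197.9],[344.6,169.7],[305,158.3]]);C=np.array([[277.6,180.7],[311,196.4],[355.3,179.3],[321.4,167.4]])
L=np.array([[75,100],[-75,100],[-75,-100],[75,-100]])
def W(p):
    c,s=np.cos(p[2]),np.sin(p[2]); xy=L@np.array([[c,s],[-s,c]])+p[:2]; return np.c_[xy,np.full(4,p[3])]
for use in (('side',),('scene',),('side','scene')):
    f=lambda p:np.concatenate([(proj(n,W(p))-{'side':S,'scene':C}[n]).ravel() for n in use])
    o=ls(f,[600,-200,0,80]); print(use,o.x.round(3),f(o.x).round(1))
th=np.linspace(0,2*np.pi,90)
def bb(n,p,R=53.5):
    q=proj(n,np.c_[p[0]+R*np.cos(th),p[1]+R*np.sin(th),np.full(90,p[2])]); return np.r_[q.min(0),q.max(0)]
Ps=np.array([258,322,470,480])/3.7+[140,220,140,220]; Pc=np.array([237,290,465,425])/4+[110,200,110,200]
f=lambda p:np.r_[bb('side',p)-Ps,bb('scene',p)-Pc]
o=ls(f,[500,200,66]);print('pot',o.x.round(1),f(o.x).round(1))
# bottle: base circle bottom & sides R31.5
def bo(n,p):
    q=bb(n,[p[0],p[1],30],31.5); b=bb(n,[p[0],p[1],0],31.5); return np.r_[q[0],q[2],b[3]]
Bs=np.array([310,408,222])/3.7+[140,140,220];Bc=np.array([418,517,232])/4+[110,110,200]
f=lambda p:np.r_[bo('side',p)-Bs,bo('scene',p)-Bc]
o=ls(f,[500,100]);print('bottle',o.x.round(1),f(o.x).round(1))
E
python3 fit.py
```

```text
('side',) [ 5.73461e+02 -3.49947e+02 -1.76000e-01  6.55430e+01] [-0.   0.5 -0.2 -1.1  0.6  0.6 -0.5  0.1]
('scene',) [ 5.79578e+02 -3.55946e+02 -1.86000e-01  6.19500e+01] [-0.2  0.7 -0.  -0.9  0.2  0.1  0.   0.3]
('side', 'scene') [ 5.72926e+02 -3.47067e+02 -1.80000e-01  6.66100e+01] [-0.4  0.6 -0.6 -0.9  0.6  0.7 -0.6  0.2 -0.3  0.6  0.5 -0.9  0.8 -0.1
  0.   0. ]
pot [444.1 255.1  56.1] [ 0.3  0.1  0.1 -0.5 -0.1  0.2 -0.4  0.2]
bottle [569.7  56.3] [ 0.2  0.6  0.2 -0.8  0.  -0.7]
```

```bash
cat >> h.py <<'E'
def tri(obs):
    # obs: list of (name,u,v)
    A=[];b=[]
    for n,u,v in obs:
        c=calibration(n);d=c['R'].T@np.linalg.inv(c['camera_matrix'])@[u,v,1];d/=np.linalg.norm(d);o=-c['R'].T@c['t']
        P=np.eye(3)-np.outer(d,d);A.append(P);b.append(P@o)
    X=np.linalg.solve(sum(A),sum(b));return X
def onz(n,u,v,z):
    c=calibration(n);d=c['R'].T@np.linalg.inv(c['camera_matrix'])@[u,v,1];o=-c['R'].T@c['t'];return o+d*(z-o[2])/d[2]
E
python3 - <<'E'
from h import *
print('shade',tri([('side',212,35),('scene',207,14)]))
print('lampbase',onz('side',218,208,0),onz('scene',232,200,0),'pole',tri([('side',213,130),('scene',231,110)]))
E
```

```text
shade [577.45966793  64.05424832 534.30375274]
lampbase [ 776.88895276 -170.91541806    0.        ] [ 782.54546497 -176.16208607    0.        ] pole [684.34318627 -77.35692969 303.10162695]
```

```bash
python3 - <<'E'
from h import *
a=cv2.imread('pics/side0.png')[0:230,130:330];b=cv2.imread('pics/scene0.png')[0:230,130:330]
cv2.imwrite('pics/c5.png',cv2.resize(np.hstack([a,b]),None,fx=2,fy=2,interpolation=cv2.INTER_CUBIC))
E
```

```text
(no output)
```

View pics/c5.png

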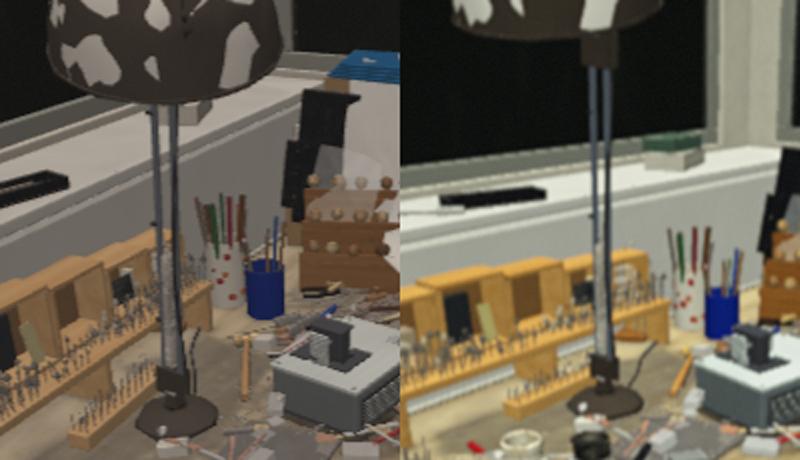

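Request:
jog_arm --targets "0.05 -0.022 0 0 0 0.06 0; 0.1 -0.044 0.005 0 0 0.11 0; 0.15 -0.065 0.01 0 0 0.17 0; 0.2 -0.087 0.01 0 0 0.22 0; 0.25 -0.109 0.015 0 0 0.28 0; 0.3 -0.13 0.02 0 0 0.33 0; 0.35 -0.152 0.02 0 0 0.39 0; 0.398 -0.173 0.02 0 0 0.437 0; 0.398 -0.173 0.02 0 0 0.437 0; 0.398 -0.173 0.02 0 0 0.437 0"

```text
time_s: 1.4
position: [499.2, -336.0, 202.3]
ee_rot: [0.996, -0.089, -0.001, -0.0]
ft_force: [0.2, -0.2, -0.3]
opening: 0.5
```

```bash
python3 - <<'E'
from h import *
import pickle
s=r.sense(); im=grab_frame('wrist')[:,:,::-1]; cv2.imwrite('pics/w1.png',im); pickle.dump((s['position'],s['ee_rot']),open('w1.pkl','wb')); print(s['time_s'],s['position'],s['ee_rot'],s['opening'],s['joint_pos'].round(2))
E
```

```text
1.4 [ 499.24594793 -336.01478046  202.2947444 ] [ 9.95991716e-01 -8.94440578e-02 -5.02995990e-04 -9.39979392e-05] 0.519816872933358 [-0.61  0.41  1.7  -0.    1.03  1.14]
```

View pics/w1.png

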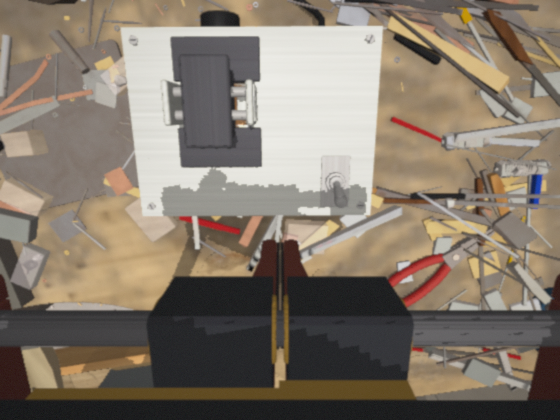

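```bash
cat > fit2.py <<'E'
from h import *
import pickle
from scipy.optimize import least_squares as ls
pose=pickle.load(open('w1.pkl','rb'))
D=np.array([[123,28],[141.5,215],[371,213],[382.5,27]])
F=np.array([[172,38],[180.5,166],[262,166],[259,37]])
L=np.array([[75,100],[-75,100],[-75,-100],[75,-100]]);LF=np.array([18,28])+np.array([[50,34],[-50,34],[-50,-34],[50,-34]])
def W(p,L,z):
    c,s=np.cos(p[2]),np.sin(p[2]); xy=L@np.array([[c,s],[-s,c]])+p[:2]; return np.c_[xy,np.full(len(L),z)]
f=lambda p:(wproj(pose,W(p,L,p[3]))-D).ravel()
o=ls(f,[570,-340,-.18,80]);print(o.x.round(3),f(o.x).round(1))
g=lambda p:np.r_[(wproj(pose,W(p,L,80))-D).ravel(),(wproj(pose,W(p,LF,84))-F).ravel()]
o=ls(g,[570,-340,-.18]);print(o.x.round(3),g(o.x).round(1))
print('grip',W(o.x,np.array([[18,28]]),107),'tip on',W(o.x,np.array([[-45-10.5,-68]]),112))
print(wproj(pose,W(o.x,np.array([[18,28],[-55.5,-68],[-45,-68]]),112)))
E
python3 fit2.py
python3 - <<'E'
import cv2
im=cv2.imread('pics/w1.png')[20:225,115:390];cv2.imwrite('pics/w1c.png',cv2.resize(im,None,fx=2.9,fy=2.9,interpolation=cv2.INTER_CUBIC))
E
```

```text
[ 5.65514e+02 -3.28964e+02 -1.74000e-01  7.73150e+01] [-0.8 -0.5  2.   0.  -1.3  1.2  0.2 -0.5]
[ 5.65094e+02 -3.29106e+02 -1.74000e-01] [-2.  -0.9  1.1  1.3 -0.3  2.5  1.5 -0.9 -1.9 -2.2  0.2  1.9  0.4  1.6
  1.2 -1.5]
grip [[ 587.67788706 -304.65293061  107.        ]] tip on [[ 498.63938919 -386.44777088  112.        ]]
[[211.6543043  103.59734292]
 [341.67062742 203.05107747]
 [342.28745552 189.69275945]]
```

View pics/w1c.png

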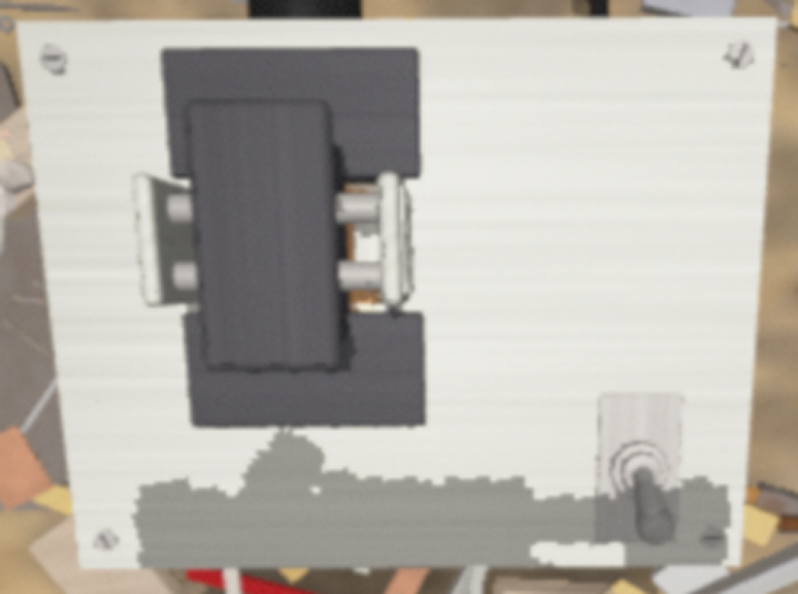

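Request:
jog_arm --targets "-0.01 0.025 0.03 0 0 0 0; -0.021 0.05 0.05 0 0 0 0; -0.021 0.05 0.05 0 0 0 0; -0.021 0.05 0.05 0 0 0 0"

```text
time_s: 1.95
position: [469.9, -382.1, 153.3]
ee_rot: [0.996, -0.091, 0.0, 0.0]
ft_force: [-0.2, -0.1, -1.1]
opening: 0.6
```

```bash
python3 - <<'E'
from h import *
import pickle
s=r.sense(); im=grab_frame('wrist')[:,:,::-1]; cv2.imwrite('pics/w2.png',im); pickle.dump((s['position'],s['ee_rot']),open('w2.pkl','wb')); print(s['time_s'],s['position'],s['ee_rot'],s['opening'],s['joint_pos'].round(2))
E
```

```text
1.95 [ 469.87258993 -382.09417992  153.25613742] [ 9.95866950e-01 -9.08236553e-02  2.80160228e-04  6.23684060e-05] 0.5737805717930918 [-0.7   0.48  1.72  0.    0.94  1.05]
```

View pics/w2.png

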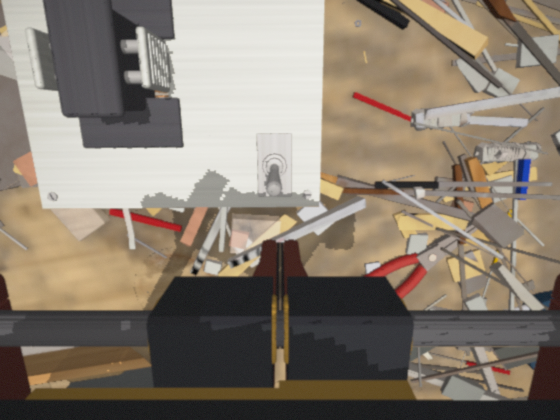

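```bash
cat > fit3.py <<'E'
from h import *
import pickle
from scipy.optimize import least_squares as ls
p1=pickle.load(open('w1.pkl','rb'));p2=pickle.load(open('w2.pkl','rb'))
from fit2 import W,L,LF,D,F
D2=np.array([[42,208],[321.5,207]]);F2=np.array([[84,148],[182.5,147]])
f=lambda p:np.r_[(wproj(p1,W(p,L,p[3]))-D).ravel(),(wproj(p2,W(p,L[1:3],p[3]))-D2).ravel(),(wproj(p1,W(p,LF,p[3]+4))-F).ravel(),(wproj(p2,W(p,LF[1:3],p[3]+4))-F2).ravel()]
o=ls(f,[570,-340,-.18,80],loss='soft_l1');print(o.x.round(3),f(o.x).round(1))
def wray(pose,u,v):
    from scipy.spatial.transform import Rotation as Ro
    c=calibration('wrist');Rt=Ro.from_quat(pose[1]).as_matrix();M=c['mount']
    d=Rt@M[:3,:3]@np.linalg.inv(c['camera_matrix'])@[u,v,1];return pose[0]+Rt@M[:3,3],d/np.linalg.norm(d)
def wtri(obs):
    A=0;b=0
    for p,u,v in obs:
        o_,d=wray(p,u,v);P=np.eye(3)-np.outer(d,d);A=A+P;b=b+P@o_
    return np.linalg.solve(A,b)
def inext(X,p=o.x):
    c,s=np.cos(p[2]),np.sin(p[2]);d=X[:2]-p[:2];return np.r_[c*d[0]+s*d[1],-s*d[0]+c*d[1],X[2]]
t=wtri([(p1,341,200.5),(p2,274,187.5)]);print('tip',t,inext(t))
t=wtri([(p1,*F[2]),(p2,*F2[1])]);print('flangeFR',t,inext(t))
t=wtri([(p1,*D[2]),(p2,*D2[1])]);print('deckFR',t,inext(t))
# hub top front-right corner
t=wtri([(p1,115+340/2.9,20+368/2.9),(p2,119,113)]);print('hubFR',t,inext(t))
E
python3 fit3.py
```

```text
[ 5.65514e+02 -3.28962e+02 -1.74000e-01  7.73130e+01] [-0.8 -0.5  2.   0.  -1.3  1.2  0.2 -0.5]
[ 5.65094e+02 -3.29105e+02 -1.74000e-01] [-2.1 -0.9  1.1  1.3 -0.3  2.5  1.5 -0.9 -1.9 -2.2  0.2  1.9  0.4  1.6
  1.2 -1.5]
grip [[ 587.6783628  -304.65153003  107.        ]] tip on [[ 498.63990324 -386.44641202  112.        ]]
[[211.65388861 103.59738151]
 [341.67125367 203.05197341]
 [342.28809329 189.6935451 ]]
[ 5.65274e+02 -3.28653e+02 -1.76000e-01  7.78480e+01] [-1.3 -0.5  1.4  0.3 -1.6  1.9  0.1 -0.1  1.9 -0.3 -2.4 -0.6 -1.6 -1.8
  0.3  1.3 -0.1  1.2  0.9 -1.  -0.1  0.   1.1  0.5]
tip [ 500.40895787 -386.19384129  111.54151789] [-53.8011284  -67.99869973 111.54151789]
flangeFR [ 533.62014133 -329.22362027   84.23208049] [-31.06623644  -6.0978639   84.23208049]
deckFR [ 473.04116221 -416.24342098   73.83700786] [ -75.49125021 -102.37183015   73.83700786]
hubFR [ 556.99393614 -316.33736596  135.47958095] [-10.30660488  10.67793807 135.47958095]
```

Request:
jog_arm --targets "0 0 0.03 0 0 0 0; 0 0 0.053 0 0 0 0; 0 0 0.053 0 0 0 0; 0.01 0 0.053 0 0 0 0; 0.016 0 0.053 0 0 0 0; 0.021 0 0.053 0 0 0 0; 0.026 0 0.053 0 0 0 0; 0.028 0 0.053 0 0 0 0; 0.028 0 0.053 0 0 0 0"

```text
time_s: 3.12
position: [497.8, -386.6, 99.7]
ee_rot: [0.996, -0.09, 0.0, 0.0]
ft_force: [0.0, -0.3, 0.5]
opening: 0.7
```

```bash
python3 - <<'E'
from h import *
import pickle
s=r.sense(); im=grab_frame('wrist')[:,:,::-1]; cv2.imwrite('pics/w3.png',im);  print(s['time_s'],s['position'],s['ft_force'])
cv2.imwrite('pics/w3c.png',cv2.resize(im[100:300,180:380],None,fx=3,fy=3,interpolation=cv2.INTER_CUBIC))
E
```

```text
3.125 [ 497.83684168 -386.55206876   99.66293574] [ 0.00576392 -0.34229078  0.49568461]
```

View pics/w3c.png

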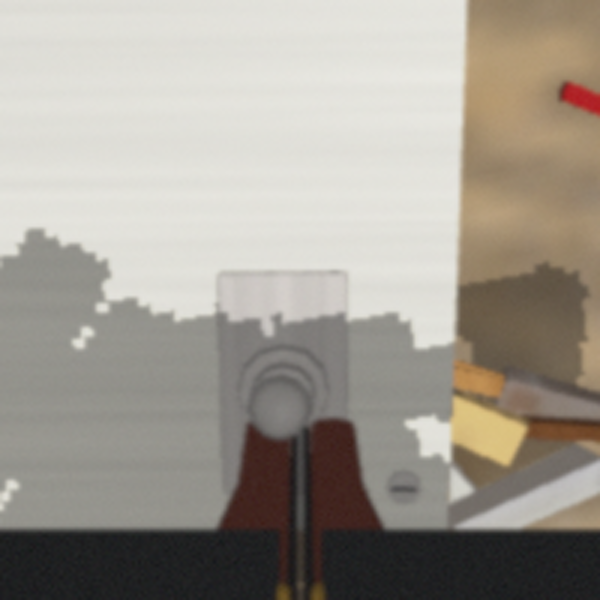

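Request:
jog_arm --targets "0.005 0 0 0 0 0 0; 0.009 0 0 0 0 0 0; 0.012 0 0 0 0 0 0; 0.012 0 0 0 0 0 0"

```text
time_s: 3.68
position: [501.5, -387.0, 98.9]
ee_rot: [0.996, -0.089, -0.008, -0.002]
ft_force: [-28.9, 0.9, 18.6]
opening: 0.3
```

```bash
python3 - <<'E'
from h import *
import pickle
s=r.sense(); im=grab_frame('wrist')[:,:,::-1]; cv2.imwrite('pics/w4.png',im);  print(s['time_s'],s['position'],s['ft_force'])
cv2.imwrite('pics/w4c.png',cv2.resize(im[100:300,180:380],None,fx=3,fy=3,interpolation=cv2.INTER_CUBIC))
E
```

```text
3.675 [ 501.53172522 -386.98530372   98.90890402] [-28.9201452    0.91553335  18.5825612 ]
```

View pics/w4c.png

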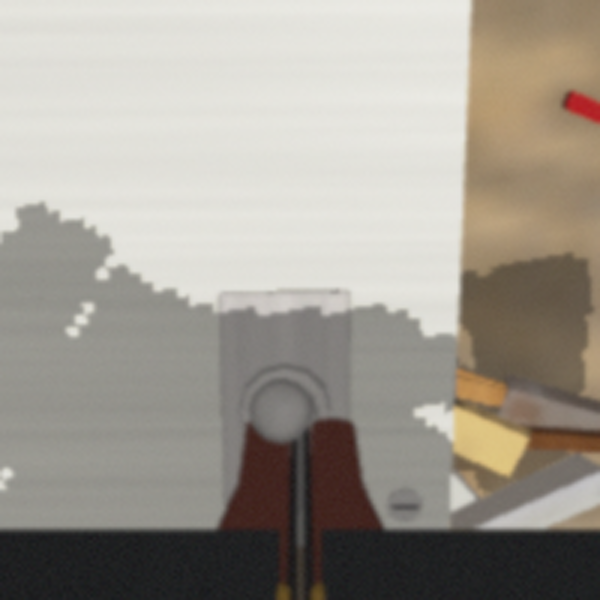

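Request:
jog_arm --targets "-0.02 0 0 0 0 0 0; -0.03 0 -0.03 0 0 0 30; -0.03 -0.03 -0.07 0 0 0 100; -0.03 -0.07 -0.09 0 0 0 100; -0.02 -0.097 -0.09 0 0 0 100; -0.02 -0.097 -0.09 0 0 0 100; -0.02 -0.097 -0.09 0 0 0 100"

```text
time_s: 4.6
position: [507.2, -290.0, 189.5]
ee_rot: [0.996, -0.09, -0.0, 0.0]
ft_force: [-0.6, -0.2, 0.3]
opening: 57.0
```

```bash
python3 - <<'E'
from h import *
import pickle
s=r.sense(); im=grab_frame('wrist')[:,:,::-1]; cv2.imwrite('pics/w5.png',im); pickle.dump((s['position'],s['ee_rot']),open('w5.pkl','wb')); print(s['time_s'],s['position'],s['ee_rot'],s['ft_force'],s['opening'])
cv2.imwrite('pics/w5c.png',cv2.resize(im[0:240,130:450],None,fx=2.5,fy=2.5,interpolation=cv2.INTER_CUBIC))
E
```

```text
4.6 [ 507.22238182 -289.95852316  189.50460397] [ 9.95960395e-01 -8.97935706e-02 -4.25528520e-05  7.27414136e-05] [-0.60543437 -0.2371184   0.31547507] 57.03980858382001
```

View pics/w5c.png

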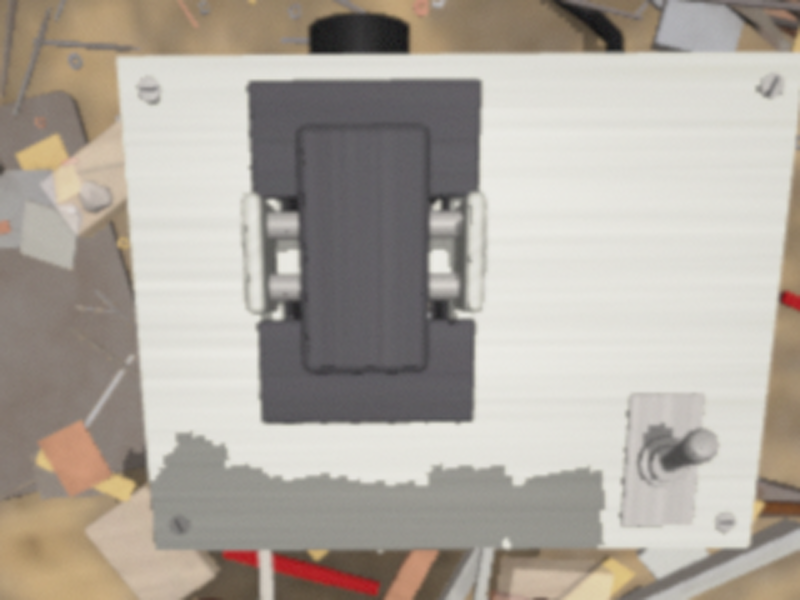

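```bash
cat >> fit3.py <<'E'
print('-----')
p5=pickle.load(open('w5.pkl','rb'))
def onzw(p,u,v,z):
    o_,d=wray(p,u,v);return o_+d*(z-o_[2])/d[2]
a=[(247,196),(250,312),(484,195),(481,312)]
P=np.array([onzw(p5,130+u/2.5,v/2.5,125) for u,v in a]);print(P.round(1),P.mean(0))
for q in P: print(inext(q).round(1))
# two views: plate outer-corners, right-plate front & left-plate front (w1 crop 2.9)
w1=lambda u,v:(115+u/2.9,20+v/2.9); w5=lambda u,v:(130+u/2.5,v/2.5)
for A,B in (((148,303),(252,311)),((137,176),(245,196)),((388,306),(473,311)),((206,366),(305,370)),((340,366),(428,372)),((190,104),(298,127)),((329,102),(428,127))):
    t=wtri([(p1,*w1(*A)),(p5,*w5(*B))]);print('tri',t.round(1),inext(t).round(1))
H=np.array([onzw(p5,*w5(u,v),130) for u,v in [(298,125),(428,125),(428,372),(304,372)]]);print('hub',H.mean(0),inext(H.mean(0)))
E
python3 fit3.py | sed -n '/-----/,$p'
```

```text
-----
[[ 606.8 -277.5  125. ]
 [ 579.  -272.1  125. ]
 [ 596.4 -336.1  125. ]
 [ 568.3 -331.3  125. ]] [ 587.60963968 -304.24346374  125.        ]
[ 31.9  57.7 125. ]
[  3.6  58.1 125. ]
[ 32.   -1.9 125. ]
[  3.4  -2.  125. ]
tri [ 579.1 -272.4  122.8] [  3.7  57.8 122.8]
tri [ 607.6 -276.3  119.2] [ 32.5  59.  119.2]
tri [ 568.6 -329.   126.3] [  3.3   0.2 126.3]
tri [ 562.1 -283.5  127. ] [-11.   43.9 127. ]
tri [ 556.3 -315.1  128.6] [-11.2  11.8 128.6]
tri [ 620.4 -293.1  121.8] [ 48.   44.7 121.8]
tri [ 614.3 -324.8  125.3] [ 47.6  12.4 125.3]
hub [ 587.84628589 -304.09438725  130.        ] [ 17.92886687  28.12958202 130.        ]
```

Request:
jog_arm --targets "0.04 0 0.02 0 0 -0.005 100; 0.082 0 0.03 0 0 -0.005 100; 0.082 0 0.03 0 0 -0.005 100; 0.082 0 0.045 0 0 -0.005 100; 0.082 0 0.075 0 0 -0.005 100; 0.082 0 0.1 0 0 -0.005 100; 0.082 0 0.1 0 0 -0.005 100"

```text
time_s: 5.52
position: [585.0, -303.6, 87.3]
ee_rot: [0.996, -0.088, -0.002, -0.001]
ft_force: [-0.5, 0.5, -0.5]
opening: 87.7
```

```bash
python3 - <<'E'
from h import *
s=r.sense(); im=grab_frame('wrist')[:,:,::-1]; cv2.imwrite('pics/w6.png',im);  print(s['time_s'],s['position'],s['ee_rot'],s['ft_force'],s['opening'])
im=grab_frame('side')[:,:,::-1]; cv2.imwrite('pics/s6.png',cv2.resize(im[90:230,220:400],None,fx=4,fy=4,interpolation=cv2.INTER_CUBIC))
E
```

```text
5.525 [ 584.95932885 -303.62081843   87.26689095] [ 0.99612347 -0.08792512 -0.00247272 -0.00104418] [-0.49463767  0.4939503  -0.49965245] 87.65559807758589
```

View pics/w6.png

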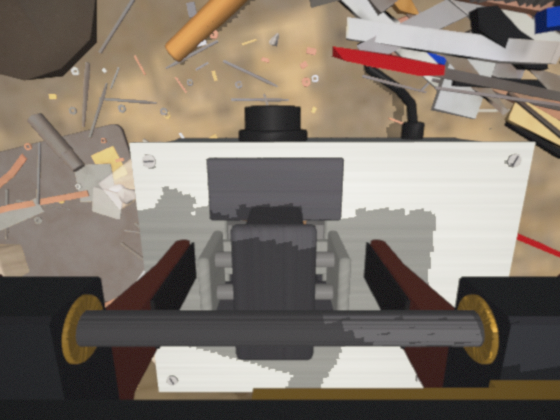

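View pics/s6.png

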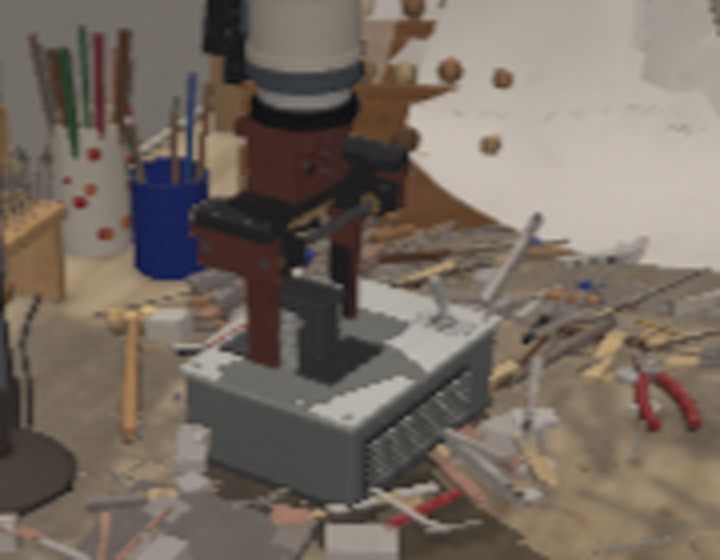

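Request:
jog_arm --targets "0.001 0 -0.002 0 0 0 100; 0.001 0 -0.002 0 0 0 60; 0.001 0 -0.002 0 0 0 40; 0.001 0 -0.002 0 0 0 30; 0.001 0 -0.002 0 0 0 30; 0.001 0 -0.002 0 0 0 30; 0.001 0 -0.002 0 0 0 30; 0.001 0 -0.002 0 0 0 30"

```text
time_s: 6.62
position: [589.1, -304.5, 92.4]
ee_rot: [0.996, -0.087, 0.0, -0.0]
ft_force: [-0.8, 1.8, 6.5]
opening: 44.9
```

```bash
python3 - <<'E'
from h import *
s=r.sense(); im=grab_frame('wrist')[:,:,::-1]; cv2.imwrite('pics/w7.png',im);  print(s['time_s'],s['position'],s['ee_rot'],s['ft_force'],s['opening'])
E
```

```text
6.625 [ 589.14727891 -304.4503315    92.39892685] [ 9.96164679e-01 -8.74978128e-02  2.52902433e-04 -2.36687570e-05] [-0.83157753  1.77618337  6.46236201] 44.86364838048625
```

View pics/w7.png

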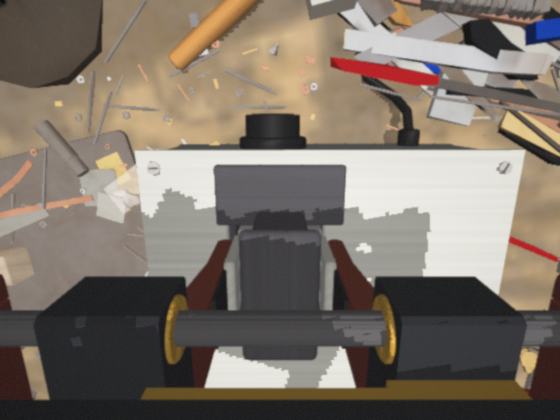

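Request:
jog_arm --targets "0 0 0 0 0 0 0; 0 0 0 0 0 0 0; 0 0 0 0 0 0 0; 0 0 -0.004 0 0 0 0; 0 0 -0.01 0 0 0 0; 0 0 -0.018 0 0 0 0; 0 0 -0.026 0 0 0 0; 0 0 -0.026 0 0 0 0"

```text
time_s: 7.68
position: [589.3, -304.6, 118.6]
ee_rot: [0.996, -0.087, 0.001, 0.0]
ft_force: [0.1, 0.8, -1.6]
opening: 44.9
```

```bash
python3 - <<'E'
from h import *
s=r.sense(); print(s['time_s'],s['position'],s['ee_rot'],s['ft_force'],s['ft_torque'],s['opening'])
im=grab_frame('side')[:,:,::-1]; cv2.imwrite('pics/s8.png',cv2.resize(im[90:230,220:400],None,fx=4,fy=4,interpolation=cv2.INTER_CUBIC))
E
```

```text
7.675 [ 589.31839255 -304.59326744  118.6265841 ] [ 9.96164908e-01 -8.74932144e-02  6.24408402e-04  1.56108898e-04] [ 0.09197966  0.77423325 -1.57158328] [ 0.16706949 -0.01563596  0.0106126 ] 44.91478325853783
```

View pics/s8.png

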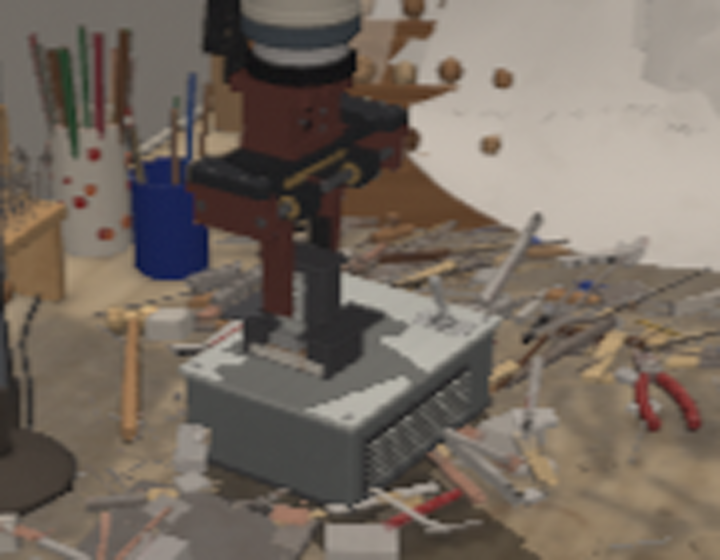

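Request:
jog_arm --targets "0 0 -0.01 0 0 0 0; 0 0 -0.022 0 0 0 0; 0 0 -0.036 0 0 0 0; 0 0 -0.05 0 0 0 0; 0 0 -0.064 0 0 0 0; 0 0 -0.078 0 0 0 0; 0 0 -0.085 0 0 0 0; 0 0 -0.085 0 0 0 0"

```text
time_s: 8.72
position: [589.1, -304.7, 203.3]
ee_rot: [0.996, -0.087, 0.0, 0.0]
ft_force: [0.5, -0.1, -1.8]
opening: 45.0
```

```bash
python3 - <<'E'
from h import *
s=r.sense(); print(s['time_s'],s['position'],s['ee_rot'],s['ft_force'],s['ft_torque'],s['opening'],s['joint_pos'].round(2))
im=grab_frame('side')[:,:,::-1]; cv2.imwrite('pics/s9.png',im)
E
```

```text
8.725 [ 589.11581498 -304.65972683  203.3189628 ] [ 9.96166353e-01 -8.74776013e-02  4.72903622e-04  2.07439797e-04] [ 0.47897792 -0.10058219 -1.79808838] [-0.01018138  0.01516895  0.03525839] 44.97529554438219 [-0.5   0.5   1.56 -0.    1.09  1.25]
```

View pics/s9.png

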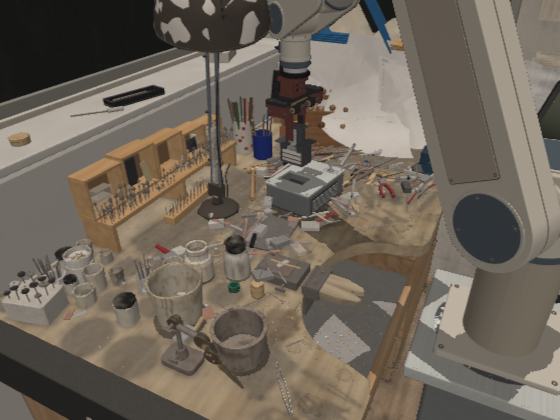

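Request:
jog_arm --targets "-0.015 -0.008 0 0 0 0 0; -0.045 -0.025 0 0 0 0 0; -0.078 -0.044 0 0 0 0 0; -0.112 -0.063 0 0 0 0 0; -0.146 -0.082 0 0 0 0 0; -0.18 -0.101 0 0 0 0 0; -0.208 -0.12 0 0 0 0 0; -0.223 -0.15 0 0 0 0 0; -0.233 -0.18 0 0 0 0 0; -0.241 -0.21 0 0 0 0 0; -0.248 -0.24 0 0 0 0 0; -0.254 -0.265 0 0 0 0 0; -0.254 -0.265 0 0 0 0 0"

```text
time_s: 10.4
position: [384.5, 1.7, 202.4]
ee_rot: [0.996, -0.086, -0.0, 0.0]
ft_force: [-0.6, 0.3, -1.6]
opening: 44.8
```

```bash
python3 - <<'E'
from h import *
s=r.sense(); print(s['time_s'],s['position'],s['ee_rot'],s['ft_force'],s['ft_torque'],s['opening'],s['joint_pos'].round(2))
im=grab_frame('side')[:,:,::-1]; cv2.imwrite('pics/s10.png',im)
E
```

```text
10.4 [384.47115167   1.68864412 202.37861712] [ 9.96284193e-01 -8.61258145e-02 -3.88916314e-04  6.15257487e-07] [-0.59219553  0.2932951  -1.58271333] [-0.00698505 -0.0137564   0.00060912] 44.83093228469679 [-0.03  0.09  2.15  0.    0.9   1.72]
```

View pics/s10.png

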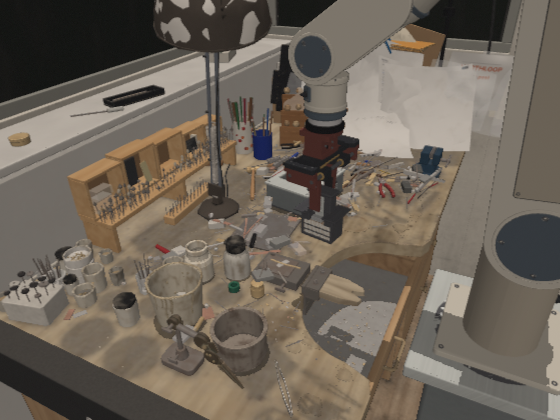

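Request:
jog_arm --targets "-0.005 -0.015 0 0 0 0 0; -0.013 -0.045 0 0 0 0 0; -0.022 -0.078 0 0 0 0 0; -0.032 -0.111 0 0 0 0 0; -0.042 -0.144 0 0 0 0 0; -0.051 -0.177 0 0 0 0 0; -0.06 -0.205 0 0 0 0 0; -0.064 -0.22 0 0 0 0 0; -0.064 -0.22 0 0 0 0 0; -0.064 -0.22 0 0 0 0 0"

```text
time_s: 11.7
position: [360.3, 227.5, 202.5]
ee_rot: [0.996, -0.088, -0.0, 0.0]
ft_force: [-0.6, -0.9, -2.0]
opening: 45.3
```

```bash
python3 - <<'E'
from h import *
import pickle
s=r.sense(); print(s['time_s'],s['position'],s['ee_rot'],s['ft_force'],s['opening'],s['joint_pos'].round(2))
im=grab_frame('wrist')[:,:,::-1]; cv2.imwrite('pics/w11.png',im); pickle.dump((s['position'],s['ee_rot']),open('w11.pkl','wb'))
E
```

```text
11.7 [360.29373808 227.50226991 202.50562097] [ 9.96139890e-01 -8.77790894e-02 -2.02590356e-04  3.32359753e-04] [-0.5988565  -0.92547751 -1.9863713 ] 45.25646583302279 [ 0.54  0.16  2.07 -0.    0.92  2.28]
```

View pics/w11.png

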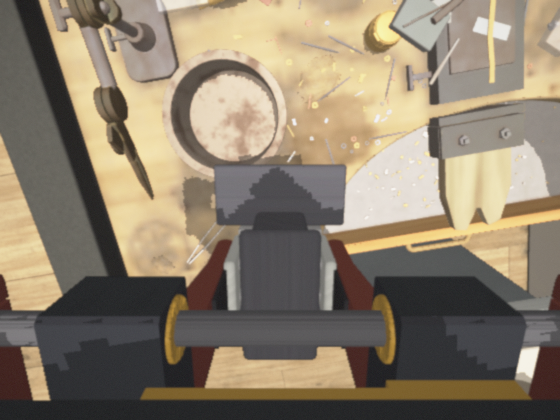

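```bash
cat > pot.py <<'E'
from fit import *
import pickle
p=pickle.load(open('w11.pkl','rb'))
def bbw(q,R=53.5):
    u=wproj(p,np.c_[q[0]+R*np.cos(th),q[1]+R*np.sin(th),np.full(90,q[2])]);return np.r_[u.min(0),u.max(0)]
Pw=np.array([162.5,48,286,175])
for z in (None,66):
  for use in ('w','sc','all'):
    g=lambda a:(lambda q:np.r_[(bbw(q)-Pw) if use!='sc' else [], np.r_[bb('side',q)-Ps,bb('scene',q)-Pc] if use!='w' else []])(np.r_[a[:2],z if z else a[2]])
    o=ls(g,[450,250,66]);print(z,use,o.x.round(1),g(o.x).round(1))
E
python3 pot.py | tail -6
python3 - <<'E'
import cv2
im=cv2.imread('pics/w11.png')[0:200,60:340];cv2.imwrite('pics/w11c.png',cv2.resize(im,None,fx=2.8,fy=2.8,interpolation=cv2.INTER_CUBIC))
E
```

```text
None w [441.6 260.   58.5] [ 0.3 -0.3 -0.3  0.3]
None sc [444.1 255.1  56.1] [ 0.3  0.1  0.1 -0.5 -0.1  0.2 -0.4  0.2]
None all [441.3 259.4  60.2] [ 0.5 -0.4  0.5  0.8  0.   0.3  0.3  0.1 -1.3 -0.1 -1.1  0.2]
66 w [441.  258.9  66. ] [-1.2 -1.6  1.2  2.1]
66 sc [436.7 262.7  66. ] [ 0.8 -0.1  1.5  0.1 -1.5 -1.  -0.8 -0.5]
66 all [440.4 259.5  66. ] [-1.7 -0.6  0.6  2.9  0.1 -1.7  0.6 -1.9 -1.4 -2.3 -0.9 -2.2]
```

View pics/w11c.png

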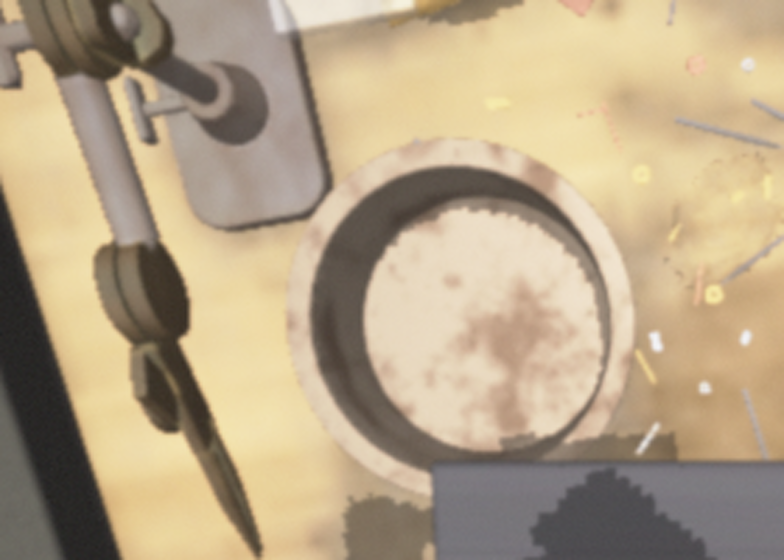

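```bash
cat > cl.py <<'E'
from fit3 import *
p=pickle.load(open('w11.pkl','rb'))
def mix(side,scene,w):
    A=0;b=0
    R=[]
    for n,q in (('side',side),('scene',scene)):
        c=calibration(n);d=c['R'].T@np.linalg.inv(c['camera_matrix'])@[*q,1];R.append((-c['R'].T@c['t'],d/np.linalg.norm(d)))
    R.append(wray(p,*w))
    for o_,d in R:
        P=np.eye(3)-np.outer(d,d);A=A+P;b=b+P@o_
    return np.linalg.solve(A,b)
print('top',mix((140+128/3.7,220+370/3.7),(110+105/4,200+285/4),(60+85/2.8,25/2.8)))
print('elbow',mix((140+228/3.7,220+440/3.7),(110+175/4,200+355/4),(60+140/2.8,290/2.8)))
E
python3 cl.py|tail -2
```

```text
top [526.16259287 329.26980688 102.13858196]
elbow [463.43573089 337.76397501  94.82398664]
```

Request:
jog_arm --targets "0.01 -0.006 0 0 0 0 0; 0.03 -0.018 0 0 0 0 0; 0.05 -0.031 0 0 0 0 0; 0.068 -0.042 0 0 0 0 0; 0.075 -0.046 0.004 0 0 0 0; 0.075 -0.046 0.012 0 0 0 0; 0.075 -0.046 0.018 0 0 0 0; 0.075 -0.046 0.018 0 0 0 0; 0.075 -0.046 0.018 0 0 0 0; 0.075 -0.046 0.018 0 0 0 0"

```text
time_s: 13.0
position: [442.2, 260.8, 185.0]
ee_rot: [0.996, -0.087, 0.0, -0.0]
ft_force: [-1.0, -0.1, -1.6]
opening: 44.3
```

```bash
python3 - <<'E'
from h import *
s=r.sense(); print(s['time_s'],s['position'],s['ee_rot'],s['ft_force'],s['opening'],s['joint_velocities'].round(3))
a=grab_frame('side')[:,:,::-1];b=grab_frame('scene')[:,:,::-1];w=grab_frame('wrist')[:,:,::-1]
cv2.imwrite('pics/f1.png',cv2.resize(np.hstack([a[180:400,130:330],b[180:400,110:310]]),None,fx=2,fy=2,interpolation=cv2.INTER_CUBIC)); cv2.imwrite('pics/f2.png',w)
E
```

```text
13.0 [442.15227895 260.79722695 184.96888545] [ 9.96172929e-01 -8.74038340e-02  2.11093442e-04 -1.44078043e-04] [-1.00593049 -0.06070735 -1.59788687] 44.34483357516553 [-0.001  0.    -0.003 -0.001 -0.    -0.001]
```

View pics/f1.png

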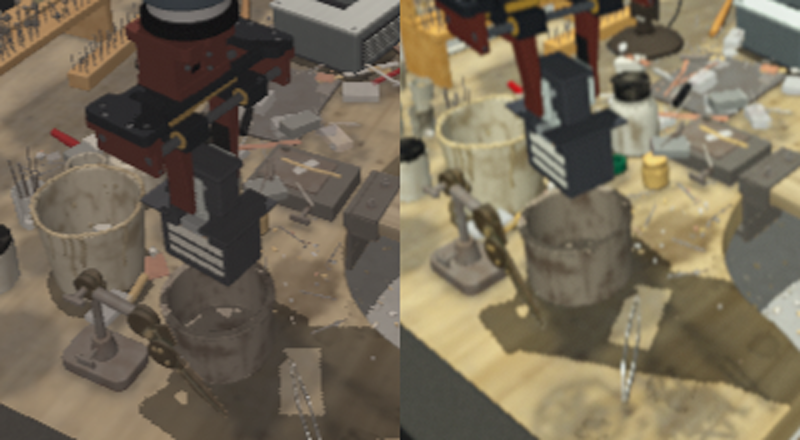

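View pics/f2.png

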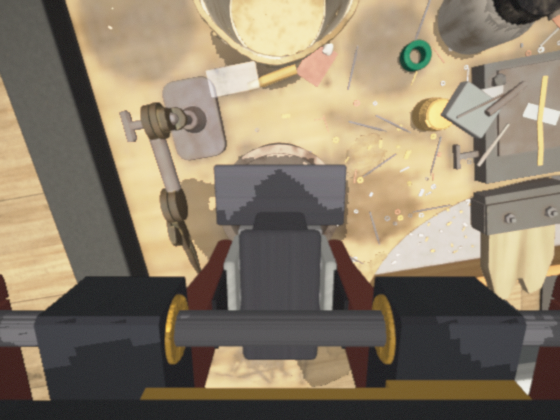

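```bash
python3 - <<'E'
from h import *
c,s=np.cos(-.175),np.sin(-.175);L=np.array([[38,23.5],[-38,23.5],[-38,-23.5]])
X=np.c_[L@np.array([[c,s],[-s,c]])+[440.8,261],np.full(3,112.6)]
print((proj('side',X)-[130,180])*2, (proj('scene',X)-[110,180])*2-[-400,0])
E
```

```text
[[164.24857986 252.22989318]
 [228.12893031 288.17828863]
 [262.30848979 257.00745481]] [[525.14680766 163.17733801]
 [566.82659818 198.74431972]
 [612.25834084 178.85316946]]
```

```bash
python3 -c "
from workcell import r
print(r.close_job()); s=r.sense(); print(s['time_s'],s['position'],s['opening'])"
```

```text
the job is handed in; nothing more can be done
None
the job is handed in; nothing more can be done
```

The job is handed in. The extractor is off, and the cassette is held level over the steel pot with both catches pinched. It took about 13 s of the 53 s allowed.

**Done:** I pushed the toggle to its rear stop, and a wrist picture afterwards showed it leaning back. I then pinched both catches, drew the cassette straight up out of the bay, and carried it clear of the lamp and bottle to the pot.

**Last checks:**
- **Position:** the cassette's underside is about 113 mm above the bench, roughly 46 mm above the pot's rim. It is about 2 mm from the pot's measured centre. The cassette's lower corners matched the predicted pixels in both fixed cameras to about 2 px.
- **Grip and stillness:** the arm was still and the tool vertical. The wrist force of about 1.6 N matches the cassette's weight alone.
- **Pot and bottle:** both looked unmoved in the pictures; I did not re-measure them.

**Disagreements:**
- **Finger opening:** it reads 44–45 mm, against the 48 mm given for the pinched catches. I took this as give in the pads or sensor. The tongues came free when I lifted, so the catches are in.
- **Pot rim height:** the cameras gave 56–60 mm against the stated 66 mm. I used 66 mm, which moves the plan centre only a few millimetres.
- **Force on the switch:** it peaked at about 29 N at its stop, much more than the lever needed but under the 40 N limit.

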